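# Turn the butter cover over and put it on its dish

### The arm

A 7-joint arm with a two-finger parallel gripper is mounted at the origin on a cart in front of the work surface, level with it; the furniture and walls round the work are solid. World frame = base frame: x ahead of the robot, y to its left, z up, the work surface at z = 0. Lengths are in m, angles in rad, forces in N, time in s.
With the tool pointing down it reaches from about 0.4 to 0.875 m from the base axis. Payload 19.3 kg.
Tool frame: the origin (TCP) lies midway between the tips of the shut fingers; the grasp point (between the pads) lies 19 mm behind it; z points along the fingers, y is the line along which they close (so a half turn about z gives the same grasp; the last joint's range is limited). The gripper opens to 85 mm and grips with 20 to 120 N. Pads are 22 mm wide; open, the fingers measure 114 mm over their backs; the gripper's body (76 mm by 85 mm) begins 54 mm behind the grasp point. The pads swing forward as they close: fully open they stand 13 mm farther back than shut.
Start: joints at [-1.39, 0.521, -0.036, 1.599, 0.021, 1.021, -0.113], TCP at [0.155, 0.605, 0.231] pointing down, gripper open.
Joint ranges: [-2.91, 2.91], [-0.3, 2.13], [-1.5, 1.42], [0.17, 2.43], [-1.26, 4.41], [0.16, 1.93], [-2.52, 2.52]. Speed limits (rad/s): [1.89, 1.89, 2.39, 2.39, 3.01, 3.01, 3.01].

### API

Orientations are given as a rotation vector (axis times angle).
In Python, from workcell import state, camera, job_done gives the robot as it stands.
- The arm moves only by the tool carry_out, never from a script. Its argument "moves" is a list of rows, each a list of 7 numbers: the opening, from 0 (shut) to 1 (fully open), then the shift along the tool's x, y, z in cm, then the turn, a rotation vector about the tool's x, y, z in degrees. A call has 1 to 20 rows; each row shifts and turns the commanded pose from where the row before left it, along the tool's axes as they then stand; what a row does not reach is not made up. A row lasts 1/10 s, in which the tool goes at most 50 mm and 8.59 degrees, less where a joint would pass 70% of its speed; a pose out of reach is approached as far as the arm can. A call is refused whole if a number of a shift passes 5 or a number of a turn 8.59, either way. A call with a gripper value outside its range is refused whole. The fingers move at their own pace and stop on an object; "grip_force" is the grip in N (left out, the last holds). Time passes only in rows, so rows that do not move let the fingers close. It gives the time, the measured TCP pose, the force, the opening and the grip force at its end, in the units of the state.
- state(): the state, without advancing time (a new reading comes with each control period).
- camera(name): name is "scene" or "top" or "wrist"; returns a dict with "img" (420x560x3 uint8, blue, green, red), "range_z" (420x560 float32, m along the optical axis (not along the pixel's ray), 0 where there is no reading), "intrinsics" (3x3 intrinsics, pixels), "cam_to_world" (4x4, takes a point from camera to world coordinates); the wrist camera has in their place "mount" (4x4, takes a point from camera to tool coordinates, whose origin is the TCP and whose axes are the flange's). Camera axes: x right, y down, z forward; pixel columns grow to the right and rows downward; lengths in m; the calibration is good to about 2 mm. A picture is of the moment at which its call begins: read the wrist's pose just before it.
- job_done(): hands the job in; it is judged then, once.
The state is a dict: "time_s": time; "qpos": joint angles; "dq": joint speeds; "joint_efforts": joint torques, N m; "ee_pos": TCP position; "tool_rot": TCP orientation; "ft_force": force on the tool from outside, world axes, zero at the start; "moment": the same for the moment, N m; "grip_width": finger opening in m; "finger_force": force on a finger pad.
Only numpy, scipy, OpenCV 4.12 (cv2) and the standard library are available. Lean on these libraries where they do the work, as an engineer would, in place of code of your own. Each camera call takes 0.05 s, during which the arm holds its last target. There are 200 camera calls.

### The job

Cover the butter: the square cover has been left standing on the worktop with its open side up, so turn it over and set it on the butter dish, open side down, with its rim fully home in the square recess of the dish. Set it down with the fingers rather than dropping it, do not squash the butter or press the cover hard, and leave the things round about where they are.

Things in the scene. Friction and masses are not known exactly. Their poses are not given: they have to be found in the camera images.
- cover: Glazed white square butter cover, a box open on one side: 64 x 64 mm outside, 60 mm tall, walls 3.5 mm, about 0.2 kg, loose. It starts standing mouth up and stands stably on any flat side. Origin: centre of the outside of the closed face; z points from there to the open mouth (up at the start, down when properly on the dish); x and y are normal to the flat sides.
- cover_mouth (a point): Centre of the open mouth, in the plane of the rim: 60 mm from the cover's origin along its z axis.
- dish: Butter dish: square pale-wood board 96 x 96 mm, 13 mm high, that stays put. In its top is a square recess 68 x 68 mm, 5 mm deep (floor 8 mm above the worktop), with upright walls; the rim of the cover fits it with 2 mm to spare on each side. Origin at the centre of its underside, z up, x and y along the sides of board and recess.
- dish_recess (a point): Centre of the recess floor, 8 mm above the dish's origin. The cover's mouth belongs here. Round dish and cover the worktop is free from its front edge (about x = 0.39) to a wire dish rack behind on the right (x over 0.52, y under -0.07) and a paper roll behind on the left (x over 0.56, y 0.10 to 0.22).
- butter: Block of butter 46 x 46 x 30 mm, fixed in the middle of the recess with its sides parallel to the recess; its top is 38 mm above the worktop. Origin at the centre of its underside.
- goat_cheese: Bystander: white wrapped cheese log, 53 x 103 x 42 mm, lying to the right of the work. Origin at the centre of its underside.
- teaspoon: Bystander: steel teaspoon 132 mm long, lying on the right. Origin at the centre of its underside.
- salt_shaker: Bystander: glass salt shaker with grey top, 44 mm across, 90 mm tall, standing behind the work. Origin at the centre of its underside.
- honey_bottle: Bystander: bear-shaped honey bottle with a red cap, 59 x 70 x 164 mm, standing far right near the wall. Origin at the centre of its underside.

How it is judged:
On the way, in this order (a step that is already met when the one before it is completed fails the run):
1. the cover is on its side or past it (tipped more than about 75 degrees) (angle between cover's own z axis and vertical above 1.3 rad), for 0.2 s.
2. the cover is mouth down in the recess, seated, while the fingers still hold or touch it (horizontal distance between cover_mouth and dish_recess below 0.0035 m and z of cover_mouth in the frame of dish_recess between -0.003 and 0.003 m and angle between cover's own z axis and vertical above 3.06 rad and contact force between the fingers and cover above 0.3 N), for 0.1 s.
At the end, for the whole second after the job is handed in: The cover stands mouth down in the recess of the dish: centre of the mouth within 3.5 mm of the recess centre, rim within 3 mm of the recess floor, upright within about 4.5 degrees; released and at rest (horizontal distance between cover_mouth and dish_recess below 0.0035 m and z of cover_mouth in the frame of dish_recess between -0.003 and 0.003 m and angle between cover's own z axis and vertical above 3.06 rad and contact force between the fingers and cover below 0.1 N and linear speed of cover below 0.02 m/s); the robot touches nothing.
It fails at once if the butter is pressed with more than 10 N (contact force between any of cover, the fingers and butter above 10 N).
It fails at once if the cover is pressed on the dish with more than 80 N (contact force between cover and dish above 80 N).
It fails at once if a bystander is moved more than 30 mm (distance of any of goat_cheese, teaspoon, salt_shaker, honey_bottle from where it was at the start of the episode above 0.03 m).
It also fails if it takes over 67 s, if anything falls off the work surface, if the arm or the gripper's body presses on something with over 40 N, if the wrist force passes 120 N, or if a joint passes its speed limit or range.

## Working session

There is one attempt and no reset: what is moved stays moved. The work goes in short steps, Python scripts to look and compute and a tool call to move; the robot and the scene stay as the last step left them, time stands still between calls to the robot, and variables do not carry over. Pictures are saved under pics/ and viewed, at most 10 in all, crops included, and the job is handed in when it is done.

Besides the shell and the picture viewer there is one more tool, called by a JSON object that holds its "op" and its "data". carry_out: Moves the arm, as the interface text tells. Its arguments: {"type":"object","properties":{"moves":{"type":"array"},"grip_force":{"type":"number"}},"required":["moves"]}

```bash
mkdir -p pics; ls
python3 - <<'E'
from workcell import state,camera
import cv2,numpy as np
s=state();print({k:np.round(v,3) for k,v in s.items()})
for n in("scene","top"):
    c=camera(n);cv2.imwrite(f"pics/{n}1.png",c["img"]);np.savez(n+"1.npz",**c);print(n,c["intrinsics"].round(1).tolist(),c["cam_to_world"].round(3).tolist())
E
```

```text
pics
{'time_s': np.float64(0.0), 'qpos': array([-1.39 ,  0.522, -0.036,  1.6  ,  0.021,  1.021, -0.113]), 'dq': array([ 0.   , -0.001,  0.001,  0.   ,  0.002, -0.001,  0.   ]), 'joint_efforts': array([-2.0000e-03, -9.2713e+01,  1.9790e+00, -3.6992e+01,  1.8000e-02,
        8.0000e-03,  0.0000e+00]), 'ee_pos': array([0.155, 0.605, 0.231]), 'tool_rot': array([-3.930e-01, -3.117e+00,  2.000e-03]), 'ft_force': array([-0.31 ,  1.756, -0.091]), 'moment': array([-0.066,  0.044,  0.012]), 'finger_force': np.float64(0.0), 'grip_width': np.float64(0.085)}
scene [[460.1, 0.0, 277.9], [0.0, 460.1, 209.9], [0.0, 0.0, 1.0]] [[-0.888, -0.341, 0.308, 0.26], [-0.459, 0.673, -0.579, 0.457], [-0.01, -0.656, -0.754, 0.84], [0.0, 0.0, 0.0, 1.0]]
top [[494.7, 0.0, 279.7], [0.0, 494.7, 205.9], [0.0, 0.0, 1.0]] [[0.054, -0.97, 0.237, 0.333], [-0.999, -0.05, 0.019, -0.134], [-0.007, -0.238, -0.971, 1.054], [0.0, 0.0, 0.0, 1.0]]
```

View pics/scene1.png

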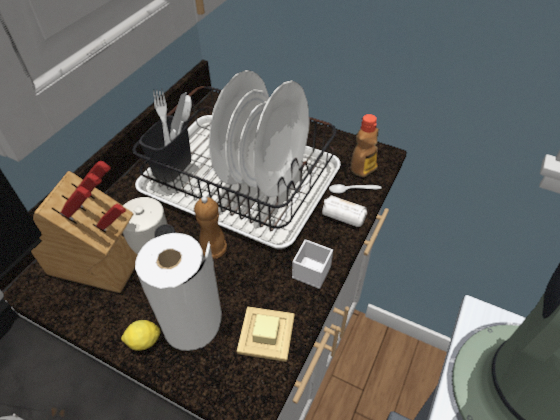

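View pics/top1.png

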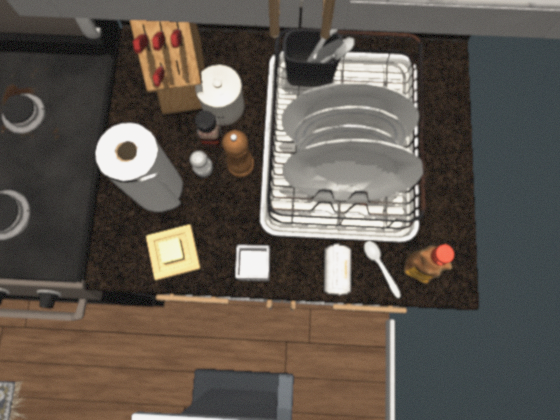

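The top view shows the dish and butter at about (173,252), and the mouth-up cover at about (253,263). The cheese is at (337,270) and the salt shaker at (201,162). Next I'll measure the poses.

```bash
cat > h.py <<'E'
import numpy as np,cv2
def cloud(c,T=None):
    T=c["cam_to_world"] if T is None else T
    K=c["intrinsics"];z=c["range_z"];h,w=z.shape
    u,v=np.meshgrid(np.arange(w),np.arange(h))
    P=np.stack([(u-K[0,2])/K[0,0]*z,(v-K[1,2])/K[1,1]*z,z],-1)@T[:3,:3].T+T[:3,3]
    P[z<=0]=np.nan
    return P
def rect(p):
    (c,s,a)=cv2.minAreaRect((p[:,:2]*1000).astype(np.float32)); return np.round(c,1),np.round(s,1),round(a,1),len(p)
E
python3 - <<'E'
from h import *
for n in("top","scene"):
    c=dict(np.load(n+"1.npz"));P=cloud(c);x,y,z=np.moveaxis(P,-1,0)
    f=lambda x0,x1,y0,y1,z0,z1:P[(x>x0)&(x<x1)&(y>y0)&(y<y1)&(z>z0)&(z<z1)]
    print(n,"table z",np.nanmedian(f(.4,.5,-.2,.2,-.02,.005)[:,2]))
    print("dish rim",rect(f(.38,.56,-.02,.2,.010,.016)), "butter",rect(f(.38,.56,0,.2,.034,.042)))
    print("cover top",rect(f(.38,.52,-.15,.03,.055,.065)),"cover all",rect(f(.38,.52,-.15,.03,.015,.065)))
    hsv=cv2.cvtColor(c["img"],cv2.COLOR_BGR2HSV)
    def cast(mask,h,roi):
        m=np.zeros_like(mask);m[roi]=mask[roi]
        cn=max(cv2.findContours(m,0,2)[0],key=cv2.contourArea)[:,0]
        K=c["intrinsics"];T=c["cam_to_world"];d=np.c_[(cn-K[[0,1],[2,2]])/K[0,0],np.ones(len(cn))]@T[:3,:3].T
        return T[:3,3]+d*((h-T[2,3])/d[:,2])[:,None]
    wood=cv2.inRange(hsv,(12,50,110),(35,255,255)); white=cv2.inRange(hsv,(0,0,110),(180,45,255))
    rd,rc=((np.s_[215:290,135:210],np.s_[235:290,225:285]) if n=="top" else (np.s_[300:365,225:305],np.s_[235:295,285:340]))
    print("colour dish",rect(cast(wood,.013,rd)),"cover",rect(cast(white,.06,rc)))
    print("cheese",rect(f(.38,.52,-.3,-.1,.015,.05)))
E
```

```text
top table z 0.0005458545251507685
dish rim (array([476.7, 109.4]), array([96.3, 96.5]), 17.8, 998) butter (array([476.3, 108.7]), array([46.6, 46. ]), 17.3, 472)
cover top (array([458.8, -64.3]), array([64.6, 63.9]), 1.1, 233) cover all (array([458.9, -64.4]), array([64.6, 64.1]), 1.7, 432)
colour dish (array([475.9, 108.7]), array([101. , 100.4]), 17.7, 87) cover (array([457.8, -64.9]), array([70.6, 68.6]), 3.0, 27)
cheese (array([ 456. , -239.1]), array([100.6,  50.7]), 0.5, 1184)
scene table z 0.0005239771154406103
dish rim (array([476.6, 109.6]), array([95.9, 97.5]), 17.8, 1205) butter (array([476.3, 109.4]), array([46. , 47.5]), 17.5, 540)
cover top (array([458.7, -64. ]), array([64.7, 68. ]), 1.6, 259) cover all (array([458.6, -64. ]), array([64.9, 68. ]), 1.6, 983)
colour dish (array([475. , 110.8]), array([ 97.6, 100. ]), 17.5, 70) cover (array([452.9, -47.6]), array([74.7, 99.6]), 1.7, 89)
cheese (array([ 455.9, -236.1]), array([101. ,  53.5]), 5.1, 855)
```

{"op": "carry_out", "data": {"moves": [[1,-2.3,-2.86,0,0,0,0],[1,-2.3,-2.86,0,0,0,0],[1,-2.3,-2.86,0,0,0,0],[1,-2.3,-2.86,0,0,0,0],[1,-2.3,-2.86,0,0,0,0],[1,-2.3,-2.86,0,0,0,0],[1,-2.3,-2.86,0,0,0,0],[1,-2.3,-2.86,0,0,0,0],[1,-2.3,-2.86,0,0,0,0],[1,-2.3,-2.86,0,0,0,0],[1,-2.3,-2.86,0,0,0,0],[1,-2.3,-2.86,0,0,0,0],[1,-2.3,-2.86,0,0,0,0],[1,-2.3,-2.86,0,0,0,0],[1,-2.3,-2.86,0,0,0,0],[1,-2.3,-2.86,0,0,0,0],[1,-2.3,-2.86,0,0,0,0],[1,-2.3,-2.86,0,0,0,0],[1,-2.3,-2.86,0,0,0,0],[1,-2.3,-2.86,0,0,0,0]]}}

```text
time_s: 2.1
ee_pos: [0.459, -0.0643, 0.2313]
tool_rot: [-0.393, -3.117, -0.0]
ft_force: [0.3, 1.5, 0.2]
grip_width: 0.0856
finger_force: 0.0
```

{"op": "carry_out", "data": {"moves": [[1,0,0,0,0,0,8.2],[1,0,0,0,0,0,8.2],[1,0,0,0,0,0,8.2],[1,0,0,0,0,0,8.2],[1,0,0,0,0,0,8.2],[1,0,0,0,0,0,8.2],[1,0,0,0,0,0,8.2],[1,0,0,0,0,0,8.2],[1,0,0,0,0,0,8.2],[1,0,0,0,0,0,0]]}}

```text
time_s: 3.1
ee_pos: [0.4586, -0.0627, 0.2311]
tool_rot: [-2.188, -2.254, 0.001]
ft_force: [0.8, -0.0, 0.4]
grip_width: 0.0851
finger_force: 0.0
```

```bash
cat >> h.py <<'E'
from scipy.spatial.transform import Rotation as R
from workcell import state,camera
def pose():
    s=state();r=R.from_rotvec(s["tool_rot"]);M=r.as_matrix()
    print("t",round(s["time_s"],2),"q",np.round(s["qpos"],2),"tcp",np.round(s["ee_pos"],4),"w",round(s["grip_width"],4),"F",np.round(s["ft_force"],1),round(s["finger_force"],1))
    print("x",M[:,0].round(3),"y",M[:,1].round(3),"z",M[:,2].round(3));return s,r
def to(p,Rt=None,g=False):
    """shift (cm, current tool axes) bringing TCP (or grasp point) to p, and turn (deg, tool axes)"""
    s,r=pose();p=np.array(p,float)
    tr=r if Rt is None else Rt
    if g: p=p+.019*tr.as_matrix()[:,2]
    print("shift cm",(r.inv().apply(p-s["ee_pos"])*100).round(2),"turn",np.degrees((r.inv()*tr).as_rotvec()).round(2))
E
python3 -c "
from h import *
pose()"
```

```text
t 3.1 q [-0.49  0.31  0.62  2.03 -0.24  0.87  0.29] tcp [ 0.4586 -0.0627  0.2311] w 0.0851 F [ 0.8 -0.   0.4] 0.0
x [-0.029  1.    -0.   ] y [ 1.     0.029 -0.001] z [-0.001 -0.    -1.   ]
```

{"op": "carry_out", "data": {"moves": [[1,0,0,0,0,-8,0],[1,0,0,0,0,-8,0],[1,0,0,0,0,-8,0],[1,0,0,0,0,-8,0],[1,0,0,0,0,-8,0],[1,0,0,0,0,-8,0],[1,0,0,0,0,-8,0],[1,0,0,0,0,-8,0],[1,0,0,0,0,-8,0],[1,0,0,0,0,0,0]]}}

```text
time_s: 4.1
ee_pos: [0.4584, -0.0618, 0.2281]
tool_rot: [1.408, 1.475, -1.026]
ft_force: [-0.3, -1.3, -0.1]
grip_width: 0.0855
finger_force: 0.0
```

```bash
python3 -c "
from h import *
pose()"
```

```text
t 4.1 q [-1.24  1.02  0.94  2.06  0.44  0.96 -0.7 ] tcp [ 0.4584 -0.0618  0.2281] w 0.0855 F [-0.3 -1.3 -0.1] 0.0
x [-0.024  0.318 -0.948] y [ 0.999  0.037 -0.013] z [ 0.031 -0.947 -0.319]
```

{"op": "carry_out", "data": {"moves": [[1,0,0,0,0,8,0],[1,0,0,0,0,8,0],[1,0,0,0,0,8,0],[1,0,0,0,0,8,0],[1,0,0,0,0,8,0],[1,0,0,0,0,8,0],[1,0,0,0,0,8,0],[1,0,0,0,0,8,0],[1,0,0,0,0,8,0],[1,0,0,0,0,8,0],[1,0,0,0,0,8,0],[1,0,0,0,0,8,0],[1,0,0,0,0,0,0]]}}

```text
time_s: 5.4
ee_pos: [0.4569, -0.0685, 0.2322]
tool_rot: [-1.98, -2.026, -0.396]
ft_force: [-1.1, -1.0, -0.3]
grip_width: 0.0853
finger_force: 0.0
```

```bash
python3 -c "
from h import *
to([.4588,-.0586,.016])"
```

```text
t 5.4 q [-0.07  0.39  0.46  1.97 -0.61  1.08  0.76] tcp [ 0.4569 -0.0685  0.2322] w 0.0853 F [-1.1 -1.  -0.3] 0.0
x [-0.021  0.923  0.384] y [ 1.     0.023 -0.   ] z [-0.009  0.384 -0.923]
shift cm [-7.41  0.21 20.34] turn [0. 0. 0.]
```

{"op": "carry_out", "data": {"moves": [[1,-0.74,0.02,2.03,0,0,0],[1,-0.74,0.02,2.03,0,0,0],[1,-0.74,0.02,2.03,0,0,0],[1,-0.74,0.02,2.03,0,0,0],[1,-0.74,0.02,2.03,0,0,0],[1,-0.74,0.02,2.03,0,0,0],[1,-0.74,0.02,2.03,0,0,0],[1,-0.74,0.02,2.03,0,0,0],[1,-0.74,0.02,2.03,0,0,0],[1,-0.74,0.02,2.03,0,0,0],[1,0,0,0,0,0,0],[1,0,0,0,0,0,0]]}}

```text
time_s: 6.6
ee_pos: [0.4577, -0.0548, 0.0159]
tool_rot: [-1.973, -2.034, -0.384]
ft_force: [-0.5, -0.9, 0.6]
grip_width: 0.0851
finger_force: 0.0
```

```bash
python3 -c "
from h import *
to([.4588,-.0586,.016])
cv2.imwrite('pics/s2.png',cv2.resize(camera('scene')['img'][180:360,180:420],None,fx=3,fy=3))"
```

```text
t 6.6 q [ 0.07  0.75  0.24  2.08 -0.94  0.68  1.14] tcp [ 0.4577 -0.0548  0.0159] w 0.0851 F [-0.5 -0.9  0.6] 0.0
x [-0.027  0.925  0.38 ] y [ 0.999  0.031 -0.005] z [-0.017  0.379 -0.925]
shift cm [-0.35  0.1  -0.16] turn [0. 0. 0.]
```

View pics/s2.png

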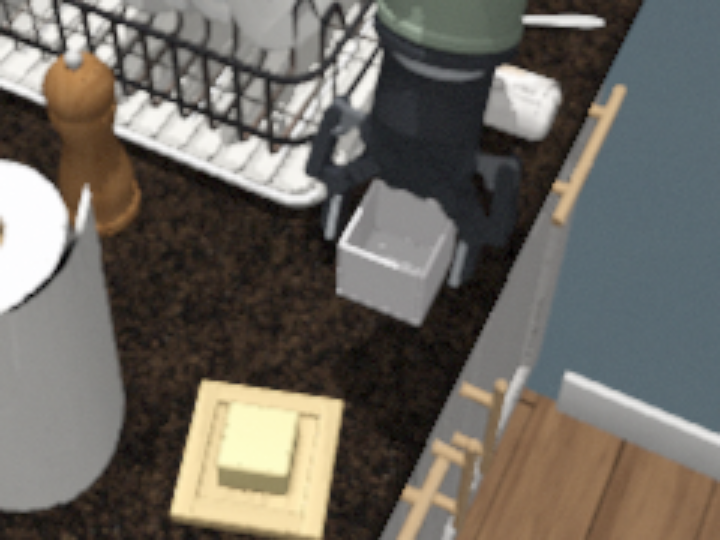

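The fingers straddle the cover, which is around (395,250) in the crop. The dish and butter, around (260,455), are clear. I'll grip and lift.

{"op": "carry_out", "data": {"grip_force": 40, "moves": [[1,-0.35,0.1,-0.16,0,0,0],[1,0,0,0,0,0,0],[0.3,0,0,0,0,0,0],[0.3,0,0,0,0,0,0],[0.3,0,0,0,0,0,0],[0.3,0,0,0,0,0,0],[0.3,0,0,0,0,0,0],[0.3,0,0,0,0,0,0],[0.3,0,0,0,0,0,0],[0.3,1.1,0,-2.8,0,0,0],[0.3,1.1,0,-2.8,0,0,0],[0.3,1.1,0,-2.8,0,0,0],[0.3,1.1,0,-2.8,0,0,0],[0.3,0,0,0,0,0,0]]}}

```text
time_s: 8.05
ee_pos: [0.4603, -0.0604, 0.1371]
tool_rot: [-1.974, -2.033, -0.385]
ft_force: [0.1, -0.7, -1.7]
grip_width: 0.0636
finger_force: 43.5
```

```bash
python3 -c "
from h import *
pose()"
```

```text
t 8.05 q [-0.03  0.54  0.39  2.04 -0.74  0.9   0.91] tcp [ 0.4603 -0.0604  0.1371] w 0.0636 F [ 0.1 -0.7 -1.7] 43.5
x [-0.027  0.925  0.38 ] y [ 1.     0.03  -0.004] z [-0.016  0.38  -0.925]
```

{"op": "carry_out", "data": {"moves": [[0.3,0,0,0,0,-8.2,0],[0.3,0,0,0,0,-8.2,0],[0.3,0,0,0,0,-8.2,0],[0.3,0,0,0,0,-8.2,0],[0.3,0,0,0,0,-8.2,0],[0.3,0,0,0,0,-8.2,0],[0.3,0,0,0,0,-8.2,0],[0.3,0,0,0,0,-8.2,0],[0.3,0,0,0,0,-8.2,0],[0.3,0,0,0,0,-8.2,0],[0.3,0,0,0,0,-8,0],[0.3,0,0,0,0,0,0],[0.3,0,0,0,0,0,0]]}}

```text
time_s: 9.35
ee_pos: [0.4559, -0.0611, 0.13]
tool_rot: [1.566, 1.635, -0.91]
ft_force: [-0.6, -1.0, -0.8]
grip_width: 0.0636
finger_force: 43.3
```

Run:
```python
from h import *
pose()
c=camera('scene');cv2.imwrite('pics/s3.png',cv2.resize(c['img'][150:330,220:460],None,fx=3,fy=3))
for n in('scene','top'):
    P=cloud(camera(n));x,y,z=np.moveaxis(P,-1,0)
    p=P[(x>.41)&(x<.51)&(y>-.15)&(y<.0)&(z>.05)&(z<.25)];print(n,len(p),p.min(0).round(3),p.max(0).round(3))
```

```text
t 9.35 q [-1.26  1.23  1.09  2.09 -0.11  0.7  -0.24] tcp [ 0.4559 -0.0611  0.13  ] w 0.0636 F [-0.6 -1.  -0.8] 43.3
x [-0.037  0.518 -0.855] y [ 0.999  0.028 -0.026] z [ 0.01  -0.855 -0.518]
scene 1309 [ 0.41  -0.085  0.103] [ 0.51  -0.     0.189]
top 1942 [ 0.41  -0.082  0.109] [ 0.51  -0.     0.192]
```

View pics/s3.png

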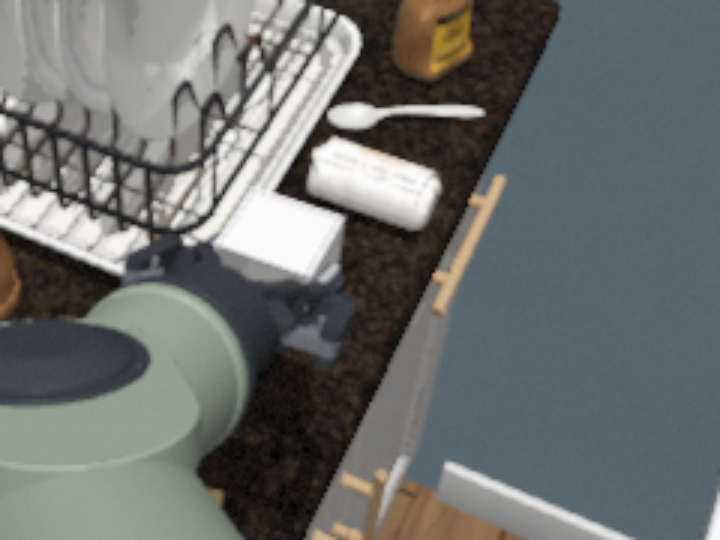

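The cover, around (280,235) in the crop, is held on its side with its closed face toward −y. The rotation is about 9° short, so I'll finish that and measure the top face.

{"op": "carry_out", "data": {"moves": [[0.3,0,0,0,0.8,-4.6,0],[0.3,0,0,0,0.7,-4.6,0],[0.3,0,0,0,0,0,0],[0.3,0,0,0,0,0,0]]}}

```text
time_s: 9.9
ee_pos: [0.4561, -0.061, 0.1308]
tool_rot: [1.475, 1.516, -1.029]
ft_force: [0.3, -0.4, -1.7]
grip_width: 0.0638
finger_force: 43.4
```

Run:
```python
from h import *
pose()
for n in('scene','top'):
    c=camera(n);P=cloud(c);x,y,z=np.moveaxis(P,-1,0);hsv=cv2.cvtColor(c['img'],40)
    m=(x>.41)&(x<.51)&(y>-.13)&(y<.0)&(z>.14)&(z<.25)&(hsv[...,1]<45)&(hsv[...,2]>150)
    p=P[m];C=p.mean(0);u,sv,v=np.linalg.svd(p-C);print(n,len(p),p.min(0).round(3),p.max(0).round(3),"normal",(v[2]*np.sign(v[2,2])).round(3),C.round(3),rect(p))
```

```text
t 9.9 q [-1.29  1.37  1.1   2.04 -0.09  0.79 -0.3 ] tcp [ 0.4561 -0.061   0.1308] w 0.0638 F [ 0.3 -0.4 -1.7] 43.4
x [-0.034  0.379 -0.925] y [ 0.999  0.003 -0.036] z [-0.01  -0.926 -0.379]
scene 957 [ 0.419 -0.077  0.14 ] [ 0.509 -0.002  0.173] normal [0.02  0.016 1.   ] [ 0.457 -0.044  0.168] (array([466. , -44.7]), array([95.2, 72. ]), 10.9, 957)
top 1345 [ 0.418 -0.076  0.141] [ 0.496 -0.016  0.174] normal [-0.037 -0.025  0.999] [ 0.456 -0.046  0.167] (array([457.5, -46. ]), array([78.3, 60.4]), 0.6, 1345)
```

{"op": "carry_out", "data": {"moves": [[0.3,0,0,0,0,0,2.2],[0.3,1.9,0,0.78,0,0,0],[0.3,1.9,0,0.78,0,0,0],[0.3,1.9,0,0.78,0,0,0],[0.3,1.9,0,0.78,0,0,0],[0.3,1.7,0,0.7,0,0,0],[0.3,0,0,0,0,0,0],[0.3,0,0,0,0,0,0]]}}

```text
time_s: 10.8
ee_pos: [0.456, -0.0617, 0.0297]
tool_rot: [1.494, 1.48, -1.011]
ft_force: [0.2, 0.3, -1.7]
grip_width: 0.0634
finger_force: 43.6
```

```bash
cat >> h.py <<'E'
def lying(z0,z1,yr=(-.13,0),xr=(.41,.51)):
    for n in('scene','top'):
        c=camera(n);P=cloud(c);x,y,z=np.moveaxis(P,-1,0);hsv=cv2.cvtColor(c['img'],40)
        m=(x>xr[0])&(x<xr[1])&(y>yr[0])&(y<yr[1])&(z>z0)&(z<z1)&(hsv[...,1]<45)&(hsv[...,2]>110)
        p=P[m];C=np.median(p,0);u,sv,v=np.linalg.svd(p-p.mean(0),full_matrices=False);print(n,len(p),p.min(0).round(3),p.max(0).round(3),"normal",(v[2]*np.sign(v[2,2])).round(3),C.round(4),rect(p))
E
python3 -c "
from h import *
pose();lying(.05,.09)"
```

```text
t 10.8 q [-1.26  1.53  0.98  1.98 -0.19  0.74 -0.41] tcp [ 0.456  -0.0617  0.0297] w 0.0634 F [ 0.2  0.3 -1.7] 43.6
x [ 0.002  0.373 -0.928] y [ 1.    -0.01  -0.001] z [-0.01  -0.928 -0.373]
scene 862 [ 0.418 -0.079  0.05 ] [ 0.495 -0.002  0.073] normal [-0.037  0.014  0.999] [ 0.4548 -0.0438  0.0681] (array([455.4, -41.5]), array([75. , 78.3]), 84.0, 862)
top 1058 [ 0.417 -0.077  0.05 ] [ 0.497 -0.015  0.074] normal [-0.029  0.025  0.999] [ 0.4557 -0.0449  0.0683] (array([457.1, -46.1]), array([60.9, 80.2]), 89.1, 1058)
```

{"op": "carry_out", "data": {"moves": [[0.3,0.17,0,0.07,0,0,0],[0.3,0.17,0,0.07,0,0,0],[0.3,0,0,0,0,0,0],[0.3,0,0,0,0,0,0]]}}

```text
time_s: 11.3
ee_pos: [0.456, -0.0613, 0.0261]
tool_rot: [1.494, 1.481, -1.01]
ft_force: [0.6, 0.6, -1.8]
grip_width: 0.0636
finger_force: 43.7
```

{"op": "carry_out", "data": {"moves": [[1,0,0,0,0,0,0],[1,0,0,0,0,0,0],[1,0,0,0,0,0,0],[1,0,0,0,0,0,0],[1,0,0,0,0,0,0],[1,-1.85,0,-0.75,0,0,0],[1,-2.8,0,-1.1,0,0,0],[1,-2.8,0,-1.1,0,0,0],[1,-2.8,0,-1.1,0,0,0],[1,-2.8,0,-1.1,0,0,0],[1,-2.8,0,-1.1,0,0,0],[1,0,0,0,0,0,0]]}}

```text
time_s: 12.5
ee_pos: [0.4559, -0.0632, 0.2002]
tool_rot: [1.498, 1.479, -1.007]
ft_force: [0.3, -0.6, -0.2]
grip_width: 0.086
finger_force: 0.0
```

```bash
python3 -c "
from h import *
pose();lying(.05,.075)"
```

```text
t 12.5 q [-1.32  1.28  1.21  2.05 -0.03  0.84 -0.26] tcp [ 0.4559 -0.0632  0.2002] w 0.086 F [ 0.3 -0.6 -0.2] 0.0
x [ 0.006  0.376 -0.927] y [ 1.    -0.012  0.002] z [-0.01  -0.927 -0.376]
scene 544 [ 0.425 -0.075  0.05 ] [ 0.472 -0.015  0.069] normal [-0.076  0.003  0.997] [ 0.447  -0.0411  0.0642] (array([448.1, -45.2]), array([60.2, 47.8]), 88.9, 544)
top 950 [ 0.425 -0.076  0.05 ] [ 0.489 -0.015  0.07 ] normal [-0.007 -0.016  1.   ] [ 0.4574 -0.0468  0.0643] (array([457.3, -45.6]), array([60.2, 64.4]), 89.8, 950)
```

{"op": "carry_out", "data": {"moves": [[1,0,0,0,0,8.5,0],[1,0,0,0,0,8.5,0],[1,0,0,0,0,8.5,0],[1,0,0,0,0,8.5,0],[1,0,0,0,0,8.5,0],[1,0,0,0,0,8.5,0],[1,0,0,0,0,8.5,0],[1,0,0,0,0,8.5,0],[1,0,0,0,0,8.5,0],[1,0,0,0,0,8.5,0],[1,0,0,0,0,8.5,0],[1,0,0,0,0,0,0]]}}

```text
time_s: 13.8
ee_pos: [0.4525, -0.0672, 0.1923]
tool_rot: [-2.084, -2.036, -0.285]
ft_force: [-0.5, -0.9, -0.6]
grip_width: 0.0853
finger_force: 0.0
```

Run:
```python
from h import *
s=np.radians(26);z=np.array([0,np.sin(s),-np.cos(s)]);y=np.array([1,0.005,0]);y/=np.linalg.norm(y);x=np.cross(y,z);x/=np.linalg.norm(x);z=np.cross(x,y)
Rt=R.from_matrix(np.c_[x,y,z]);p=np.array([.4573,-.0557,.038])+.026*z
print(p);to(p,Rt)
```

```text
[ 0.45724301 -0.04430261  0.0146313 ]
t 13.8 q [-0.27  0.44  0.64  2.04 -0.66  0.97  0.76] tcp [ 0.4525 -0.0672  0.1923] w 0.0853 F [-0.5 -0.9 -0.6] 0.0
x [0.025 0.958 0.285] y [ 1.    -0.021 -0.018] z [-0.011  0.285 -0.958]
shift cm [-2.86  0.75 17.68] turn [-0.43  9.42 -1.74]
```

{"op": "carry_out", "data": {"moves": [[1,0,0,0,-0.2,4.7,-0.9],[1,0,0,0,-0.2,4.7,-0.9],[1,0,0,0,0,0,0],[1,-0.71,0.06,2.12,0,0,0],[1,-0.71,0.06,2.12,0,0,0],[1,-0.71,0.06,2.12,0,0,0],[1,-0.71,0.06,2.12,0,0,0],[1,-0.71,0.06,2.12,0,0,0],[1,0,0,0,0,0,0]]}}

```text
time_s: 14.7
ee_pos: [0.4548, -0.0473, 0.0798]
tool_rot: [-1.953, -1.985, -0.441]
ft_force: [-0.6, 0.4, 0.9]
grip_width: 0.0853
finger_force: 0.0
```

```bash
cat > t.py <<'E'
from h import *
s=np.radians(26);z=np.array([0,np.sin(s),-np.cos(s)]);y=np.array([1,0.005,0]);y/=np.linalg.norm(y);x=np.cross(y,z);x/=np.linalg.norm(x);z=np.cross(x,y)
Rt=R.from_matrix(np.c_[x,y,z]);p=np.array([.4573,-.0557,.038])+.026*z
to(p,Rt)
E
python3 t.py
```

```text
t 14.7 q [-0.05  0.68  0.44  2.08 -0.96  0.89  1.14] tcp [ 0.4548 -0.0473  0.0798] w 0.0853 F [-0.6  0.4  0.9] 0.0
x [-0.013  0.901  0.434] y [ 1.     0.017 -0.005] z [-0.012  0.434 -0.901]
shift cm [-2.56  0.28  6.  ] turn [-0.54  0.28  0.51]
```

{"op": "carry_out", "data": {"moves": [[1,-0.86,0.1,2.0,-0.5,0.3,0.5],[1,-0.86,0.1,2.0,0,0,0],[1,-0.86,0.1,2.0,0,0,0],[1,0,0,0,0,0,0],[1,0,0,0,0,0,0]]}}

```text
time_s: 15.2
ee_pos: [0.4594, -0.0456, 0.0175]
tool_rot: [-1.965, -1.975, -0.459]
ft_force: [0.2, 0.4, -1.2]
grip_width: 0.0854
finger_force: 0.0
```

```bash
python3 t.py
```

```text
t 15.2 q [ 0.01  0.79  0.35  2.09 -1.09  0.8   1.27] tcp [ 0.4594 -0.0456  0.0175] w 0.0854 F [ 0.2  0.4 -1.2] 0.0
x [-0.005  0.898  0.439] y [1.    0.004 0.004] z [ 0.002  0.439 -0.898]
shift cm [-0.01 -0.22  0.32] turn [ 0.23 -0.06  0.04]
```

{"op": "carry_out", "data": {"moves": [[1,0,-0.2,0.25,0.2,0,0],[1,0,0,0,0,0,0],[0.3,0,0,0,0,0,0],[0.3,0,0,0,0,0,0],[0.3,0,0,0,0,0,0],[0.3,0,0,0,0,0,0],[0.3,0,0,0,0,0,0],[0.3,0,0,0,0,0,0],[0.3,0,0,0,0,0,0]]}}

```text
time_s: 16.1
ee_pos: [0.4576, -0.0446, 0.0149]
tool_rot: [-1.963, -1.973, -0.458]
ft_force: [-1.5, -1.3, 9.7]
grip_width: 0.0638
finger_force: 42.7
```

Run:
```python
from h import *
s,r=pose();np.savez("grasp.npz",p=s["ee_pos"],r=s["tool_rot"])
lying(.05,.075)
```

```text
t 16.1 q [ 0.01  0.8   0.35  2.09 -1.09  0.79  1.27] tcp [ 0.4576 -0.0446  0.0149] w 0.0638 F [-1.5 -1.3  9.7] 42.7
x [-0.005  0.898  0.44 ] y [1.    0.005 0.002] z [-0.     0.44  -0.898]
scene 809 [ 0.42  -0.077  0.05 ] [ 0.497 -0.014  0.075] normal [-0.017  0.009  1.   ] [ 0.4569 -0.043   0.0643] (array([458.1, -45.6]), array([77.2, 62.2]), 1.5, 809)
  return _methods._mean(a, axis=axis, dtype=dtype,
  ret = um.true_divide(
h.py:27: RuntimeWarning: Mean of empty slice.
  p=P[m];C=np.median(p,0);u,sv,v=np.linalg.svd(p-p.mean(0),full_matrices=False);print(n,len(p),p.min(0).round(3),p.max(0).round(3),"normal",(v[2]*np.sign(v[2,2])).round(3),C.round(4),rect(p))
Traceback (most recent call last):
  File "h.py", line 27, in lying
    p=P[m];C=np.median(p,0);u,sv,v=np.linalg.svd(p-p.mean(0),full_matrices=False);print(n,len(p),p.min(0).round(3),p.max(0).round(3),"normal",(v[2]*np.sign(v[2,2])).round(3),C.round(4),rect(p))
                                                                                                 ~~~~~^^^
ValueError: zero-size array to reduction operation minimum which has no identity
```

{"op": "carry_out", "data": {"moves": [[0.3,0.66,0,-1.35,0,0,0],[0.3,1.32,0,-2.7,0,0,0],[0.3,1.32,0,-2.7,0,0,0],[0.3,1.32,0,-2.7,0,0,0],[0.3,1.32,0,-2.7,0,0,0],[0.3,0,0,0,0,-8.2,0],[0.3,0,0,0,0,-8.2,0],[0.3,0,0,0,0,-8.2,0],[0.3,0,0,0,0,-8.2,0],[0.3,0,0,0,0,-8.2,0],[0.3,0,0,0,0,-8.2,0],[0.3,0,0,0,0,-8.2,0],[0.3,0,0,0,0,-8.2,0],[0.3,0,0,0,0,-8.2,0],[0.3,0,0,0,0,-8.2,0],[0.3,0,0,0,0,-8,0],[0.3,0,0,0,0,0,0],[0.3,0,0,0,0,0,0]]}}

```text
time_s: 18.0
ee_pos: [0.4547, -0.0454, 0.1465]
tool_rot: [1.617, 1.633, -0.887]
ft_force: [-0.4, 0.0, -1.7]
grip_width: 0.0632
finger_force: 45.1
```

```bash
cat > f.py <<'E'
from h import *
import sys
dish=np.array([.4766,.1092,.008]);yaw=np.radians(17.7)
g=np.load("grasp.npz");rg=R.from_rotvec(g["r"])
yt=rg.as_matrix()[:,1];xc=yt/np.linalg.norm(yt);zc=np.array([0,1.,0]);zc-=xc*(zc@xc);zc/=np.linalg.norm(zc)
C0=R.from_matrix(np.c_[xc,np.cross(zc,xc),zc]);o=np.array([.4576,-.0757,.032])
rel=C0.inv()*rg;prel=C0.inv().apply(g["p"]-(o+.06*zc))   # tool in mouth frame
xf=np.array([np.cos(yaw),np.sin(yaw),0]);zf=np.array([0,0,-1.]);CF=R.from_matrix(np.c_[xf,np.cross(zf,xf),zf])
def goal(up,dx=0,dy=0): # up above recess, m
    return dish+[dx,dy,up]+CF.apply(prel),CF*rel
if __name__=="__main__":
    a=[float(v) for v in sys.argv[1:]]
    p,Rt=goal(*a);print("goal",p.round(4));to(p,Rt)
    s=state();r=R.from_rotvec(s["tool_rot"]);C=r*rel.inv()
    print("mouth now minus recess mm",((s["ee_pos"]-C.apply(prel)-dish)*1000).round(1),"z_c",C.as_matrix()[:,2].round(3))
E
python3 f.py .08
```

```text
goal [0.4819 0.0929 0.1169]
t 18.0 q [-1.29  1.23  1.17  2.07 -0.2   0.77 -0.14] tcp [ 0.4547 -0.0454  0.1465] w 0.0632 F [-0.4  0.  -1.7] 45.1
x [-0.012  0.548 -0.836] y [ 1.     0.003 -0.013] z [-0.004 -0.836 -0.548]
shift cm [10.03  2.8  -9.96] turn [-15.58  -7.17  -8.05]
mouth now minus recess mm [ -22.4 -134.1  112. ] z_c [-0.013  0.124 -0.992]
```

{"op": "carry_out", "data": {"moves": [[0.3,1.5,0.55,-2.3,0,0,0],[0.3,1.5,0.55,-2.3,0,0,0],[0.3,1.5,0.55,-2.3,0,0,0],[0.3,1.5,0.55,-2.3,0,0,0],[0.3,1.5,0.55,-2.3,0,0,0],[0.3,0,0,0,-5.2,-2.4,-2.7],[0.3,0,0,0,-5.2,-2.4,-2.7],[0.3,0,0,0,-5.2,-2.4,-2.7],[0.3,0,0,0,0,0,0],[0.3,0,0,0,0,0,0]]}}

```text
time_s: 19.0
ee_pos: [0.4819, 0.0922, 0.1473]
tool_rot: [1.257, 1.714, -0.777]
ft_force: [0.1, -0.8, -1.4]
grip_width: 0.0636
finger_force: 45.3
```

```bash
python3 f.py .06
```

```text
goal [0.4819 0.0929 0.0969]
t 19.0 q [-1.56  1.33  1.17  1.99 -0.14  0.8  -0.21] tcp [0.4819 0.0922 0.1473] w 0.0636 F [ 0.1 -0.8 -1.4] 45.3
x [-0.133  0.425 -0.895] y [0.954 0.301 0.002] z [ 0.27  -0.854 -0.445]
shift cm [4.54 0.02 2.18] turn [-0.11 -0.3  -0.16]
mouth now minus recess mm [ -0.   -0.5 110.5] z_c [-0.     0.006 -1.   ]
```

{"op": "carry_out", "data": {"moves": [[0.3,1.5,0,0.73,-0.1,-0.3,-0.2],[0.3,1.5,0,0.73,0,0,0],[0.3,1.5,0,0.72,0,0,0],[0.3,0,0,0,0,0,0],[0.3,0,0,0,0,0,0]]}}

```text
time_s: 19.5
ee_pos: [0.4819, 0.0917, 0.0963]
tool_rot: [1.242, 1.71, -0.785]
ft_force: [-0.2, 0.6, -1.8]
grip_width: 0.0637
finger_force: 45.2
```

```bash
python3 - <<'E'
from h import *
for n in('top','scene'):
    c=camera(n);P=cloud(c);x,y,z=np.moveaxis(P,-1,0);hsv=cv2.cvtColor(c['img'],40)
    m=(x>.42)&(x<.53)&(y>.05)&(y<.17)&(z>.117)&(z<.14)&(hsv[...,1]<45)&(hsv[...,2]>140)
    p=P[m]
    if len(p)>50:
        v=np.linalg.svd(p-p.mean(0),full_matrices=False)[2];print(n,v[2].round(3),np.median(p,0).round(4),rect(p))
    cv2.imwrite(f'pics/{n}4.png',cv2.resize(c['img'][180:300,110:270] if n=='top' else c['img'][230:380,170:370],None,fx=4,fy=4))
E
python3 f.py 0.03
```

```text
top [-0.009 -0.004  1.   ] [0.4755 0.1073 0.1266] (array([477. , 107.5]), array([78.1, 64.9]), 17.8, 949)
scene [-0.004  0.022  1.   ] [0.4762 0.1113 0.127 ] (array([477. , 107.8]), array([76.5, 65.7]), 18.0, 934)
goal [0.4819 0.0929 0.0669]
t 19.6 q [-1.55  1.41  1.1   1.98 -0.19  0.76 -0.26] tcp [0.4819 0.092  0.0968] w 0.0635 F [-0.1  0.2 -1.5] 45.2
x [-0.135  0.413 -0.901] y [ 0.952  0.307 -0.002] z [ 0.276 -0.857 -0.434]
shift cm [2.73 0.03 1.22] turn [0.11 0.38 0.21]
mouth now minus recess mm [-0.1 -1.1 59.8] z_c [-0.    -0.007 -1.   ]
```

View pics/top4.png

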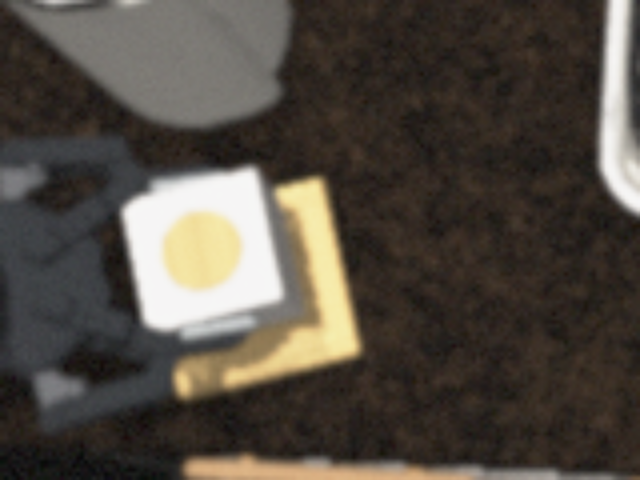

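View pics/scene4.png

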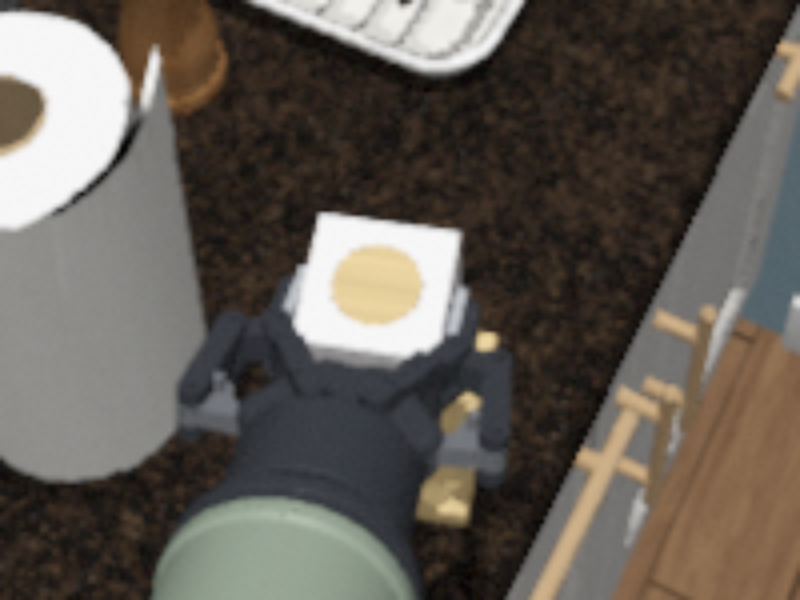

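Both views show the cover mouth down above the dish, with its top around (205,248) in the top crop and (380,290) in the scene crop. Its centre is within about 1.5 mm of the dish centre, and the yaw matches. I'll lower it and measure again.

{"op": "carry_out", "data": {"moves": [[0.3,0.9,0.01,0.4,0.1,0.4,0.2],[0.3,0.9,0.01,0.4,0,0,0],[0.3,0.9,0.01,0.4,0,0,0],[0.3,0,0,0,0,0,0],[0.3,0,0,0,0,0,0]]}}

```text
time_s: 20.1
ee_pos: [0.4817, 0.0931, 0.0668]
tool_rot: [1.25, 1.713, -0.78]
ft_force: [0.2, 0.1, -2.1]
grip_width: 0.0632
finger_force: 45.3
```

```bash
cat > m.py <<'E'
from h import *
import sys
h=float(sys.argv[1])
for n in('top','scene'):
    c=camera(n);P=cloud(c);x,y,z=np.moveaxis(P,-1,0);hsv=cv2.cvtColor(c['img'],40)
    b=(x>.42)&(x<.53)&(y>.05)&(y<.17)&(abs(z-h)<.006)
    p=P[b&(hsv[...,1]<45)&(hsv[...,2]>140)];d=P[b&(hsv[...,1]>60)&(hsv[...,2]>140)]
    v=np.linalg.svd(p-p.mean(0),full_matrices=False)[2];print(n,v[2].round(3),"z",np.median(p[:,2]).round(4),rect(p),"disc",rect(d))
E
python3 m.py .097; python3 f.py 0.012
```

```text
top [ 0.001  0.003 -1.   ] z 0.0973 (array([477.2, 108.8]), array([77.8, 64.5]), 18.2, 839) disc (array([476.6, 108.6]), array([35.2, 34.5]), 74.2, 262)
scene [-0.    -0.009 -1.   ] z 0.0975 (array([477.3, 109.4]), array([75.5, 66.6]), 18.3, 866) disc (array([476.2, 110.2]), array([36.2, 36.6]), 28.0, 311)
goal [0.4819 0.0929 0.0489]
t 20.2 q [-1.54  1.45  1.06  1.96 -0.21  0.75 -0.28] tcp [0.4818 0.0932 0.0671] w 0.0641 F [ 0.1  0.  -1.1] 45.3
x [-0.134  0.42  -0.898] y [ 0.953  0.304 -0.   ] z [ 0.273 -0.855 -0.441]
shift cm [1.62 0.01 0.83] turn [ 0.02 -0.02  0.03]
mouth now minus recess mm [-0.2  0.3 30.2] z_c [-0.  0. -1.]
```

{"op": "carry_out", "data": {"moves": [[0.3,0.7,0,0.34,0,0,0],[0.3,0.7,0,0.34,0,0,0],[0.3,0.6,0,0.3,0,0,0],[0.3,0,0,0,0,0,0],[0.3,0,0,0,0,0,0]]}}

```text
time_s: 20.7
ee_pos: [0.4817, 0.0931, 0.0445]
tool_rot: [1.25, 1.713, -0.78]
ft_force: [0.4, -0.4, -2.2]
grip_width: 0.0635
finger_force: 45.3
```

```bash
python3 m.py .077; python3 f.py 0.002
```

```text
top [ 0.001 -0.003  1.   ] z 0.075 (array([477.4, 109. ]), array([75.4, 64.1]), 17.7, 781) disc (array([476.3, 108.7]), array([34.1, 34.3]), 88.8, 248)
scene [0.004 0.001 1.   ] z 0.0752 (array([476.8, 108.9]), array([75.1, 66. ]), 17.5, 812) disc (array([462.9, 116.9]), array([36.9, 67. ]), 62.1, 301)
goal [0.4819 0.0929 0.0389]
t 20.8 q [-1.53  1.48  1.04  1.95 -0.23  0.74 -0.3 ] tcp [0.4817 0.0932 0.0448] w 0.0638 F [-0.9 -0.7 -2.1] 45.3
x [-0.134  0.42  -0.898] y [ 0.953  0.304 -0.   ] z [ 0.273 -0.855 -0.441]
shift cm [0.51 0.01 0.29] turn [ 0.01 -0.03  0.02]
mouth now minus recess mm [-0.2  0.3  7.9] z_c [-0.  0. -1.]
```

{"op": "carry_out", "data": {"moves": [[0.3,0.25,0.01,0.12,0,0,0],[0.3,0.25,0.01,0.12,0,0,0],[0.3,0,0,0,0,0,0],[0.3,0,0,0,0,0,0]]}}

```text
time_s: 21.2
ee_pos: [0.4818, 0.0934, 0.039]
tool_rot: [1.25, 1.713, -0.78]
ft_force: [-0.4, 0.1, -2.3]
grip_width: 0.0639
finger_force: 45.3
```

```bash
python3 m.py .07; python3 f.py 0.00
```

```text
top [ 0.     0.001 -1.   ] z 0.0695 (array([477.5, 109.3]), array([76.3, 64.9]), 18.4, 785) disc (array([476.8, 108.9]), array([34.7, 34.6]), 66.7, 246)
scene [-0.     0.007  1.   ] z 0.0695 (array([477.1, 109.7]), array([76. , 66.9]), 18.5, 833) disc (array([462.4, 116.4]), array([37.1, 69.2]), 63.6, 299)
goal [0.4819 0.0929 0.0369]
t 21.3 q [-1.53  1.49  1.03  1.94 -0.24  0.74 -0.3 ] tcp [0.4818 0.0934 0.0391] w 0.0638 F [ 0.7 -0.5 -1.2] 45.3
x [-0.135  0.42  -0.898] y [ 0.953  0.304 -0.   ] z [ 0.273 -0.855 -0.441]
shift cm [ 0.18 -0.01  0.13] turn [ 0.01 -0.03  0.04]
mouth now minus recess mm [-0.1  0.4  2.2] z_c [-0.001  0.    -1.   ]
```

No contact on the rim, so the cover is inside the recess, 1–2 mm above the floor. I'll inch it down.

{"op": "carry_out", "data": {"moves": [[0.3,0.09,0,0.045,0,0,0],[0.3,0,0,0,0,0,0],[0.3,0.05,0,0.02,0,0,0],[0.3,0,0,0,0,0,0],[0.3,0,0,0,0,0,0]]}}

```text
time_s: 21.8
ee_pos: [0.4819, 0.0934, 0.0379]
tool_rot: [1.251, 1.712, -0.779]
ft_force: [-2.8, 2.8, 5.3]
grip_width: 0.0636
finger_force: 45.8
```

```bash
python3 m.py .07; python3 f.py 0.00
```

```text
top [ 0.003 -0.     1.   ] z 0.0686 (array([477.5, 109.4]), array([75.6, 64.8]), 17.6, 772) disc (array([476.6, 108.4]), array([32.7, 35.9]), 3.1, 246)
scene [-0.001 -0.001 -1.   ] z 0.0684 (array([476.7, 109.3]), array([76. , 65.6]), 17.0, 812) disc (array([476.6, 109.4]), array([35.4, 36.1]), 29.2, 297)
goal [0.4819 0.0929 0.0369]
t 21.9 q [-1.53  1.49  1.03  1.94 -0.24  0.74 -0.31] tcp [0.4818 0.0934 0.0379] w 0.0635 F [-2.9  2.7  5.9] 45.8
x [-0.134  0.42  -0.898] y [ 0.953  0.304 -0.   ] z [ 0.273 -0.855 -0.441]
shift cm [ 0.07 -0.01  0.08] turn [ 0.01 -0.01  0.02]
mouth now minus recess mm [-0.1  0.4  0.9] z_c [-0.  0. -1.]
```

{"op": "carry_out", "data": {"moves": [[0.3,0,0,0,0,0,0],[1,0,0,0,0,0,0],[1,0,0,0,0,0,0],[1,0,0,0,0,0,0],[1,0,0,0,0,0,0],[1,0,0,0,0,0,0],[1,0,0,-1,0,0,0],[1,0,0,-2,0,0,0],[1,0,0,-2.5,0,0,0],[1,0,0,-2.5,0,0,0],[1,-1.8,0,-2,0,0,0],[1,-1.8,0,-2,0,0,0],[1,-1.8,0,-2,0,0,0],[1,0,0,0,0,0,0],[1,0,0,0,0,0,0],[1,0,0,0,0,0,0]]}}

```text
time_s: 23.5
ee_pos: [0.4506, 0.1903, 0.1471]
tool_rot: [1.25, 1.713, -0.78]
ft_force: [-0.6, -0.2, -1.0]
grip_width: 0.0855
finger_force: 0.0
```

```bash
python3 m.py .069; python3 -c "
from h import *
pose()
cv2.imwrite('pics/end.png',camera('top')['img'])"
```

```text
top [-0.007  0.002  1.   ] z 0.0684 (array([477.2, 109.6]), array([64.8, 65.4]), 17.5, 755) disc (array([477. , 108.4]), array([33.6, 34.2]), 10.8, 242)
scene [-0.001  0.006  1.   ] z 0.0684 (array([477.4, 109.8]), array([64.4, 66.7]), 18.1, 828) disc (array([485.1, 117. ]), array([59.6, 37.3]), 38.1, 299)
t 23.6 q [-1.67  1.34  1.16  1.85 -0.15  1.03 -0.28] tcp [0.4507 0.1901 0.1472] w 0.0854 F [-0.7  0.6 -0.1] 0.0
x [-0.135  0.419 -0.898] y [ 0.953  0.304 -0.001] z [ 0.272 -0.855 -0.44 ]
```

View pics/end.png

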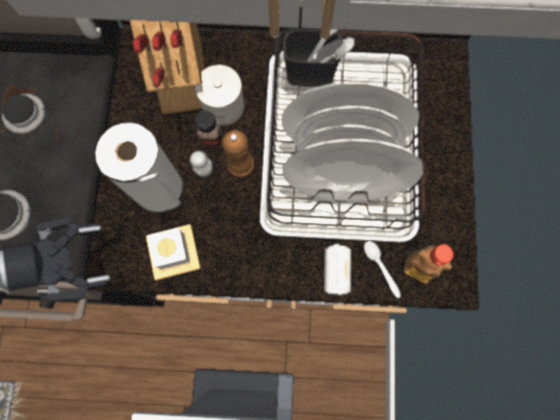

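The cover sits centred on the dish at about (170,247), with its top at z ≈ 68 mm, so the rim is on the recess floor. The gripper is clear and the bystanders are where they started.

```bash
python3 -c "
from workcell import job_done
print(job_done())"
```

```text
the job is handed in; nothing more can be done
None
```

I turned the cover over and set it on the butter dish, rim down on the recess floor and within about 1 mm of centre by camera. I let go, the bystanders are where they were, and I handed the job in at about 24 s; no verdict came back.

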